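# Seat a twist-lock cap in a street-lamp housing

### The arm

A 7-joint arm with a two-finger parallel gripper is mounted at the origin on the work surface. World frame = base frame: x ahead of the robot, y to its left, z up, the work surface at z = 0. Lengths are in m, angles in rad, forces in N, time in s.
With the tool pointing down it reaches from about 0.425 to 0.925 m from the base axis. Payload 6.8 kg.
Tool frame: the origin (TCP) lies between the finger pads; the fingertips stand 11 mm ahead of it and the grasp point (between the pads) lies 8 mm behind it; z points along the fingers, y is the line along which they close (so a half turn about z gives the same grasp; the last joint's range is limited). The gripper opens to 85 mm and grips with 20 to 120 N. Pads are 22 mm wide; open, the fingers measure 114 mm over their backs; the gripper's body (76 mm by 85 mm) begins 54 mm behind the grasp point. The pads swing forward as they close: fully open they stand 13 mm farther back than shut.
Start: joints at [-1.331, 0.477, 0.022, 1.555, -0.011, 1.109, -0.083], TCP at [0.23, 0.635, 0.208] pointing down, gripper open.
Joint ranges: [-2.96, 2.96], [-0.34, 2.1], [-1.41, 1.46], [0.24, 2.44], [-1.37, 4.51], [0.17, 1.92], [-2.96, 2.96]. Speed limits (rad/s): [2.39, 2.39, 3.14, 3.14, 3.14, 3.14, 3.14].

### API

Orientations are given as a rotation vector (axis times angle).
In Python, from bench import r gives the robot as it stands.
- The arm moves only by the tool send_rows, never from a script. Its argument "deltas" is a list of rows, each an object of numbers: "dx", "dy", "dz": the shift along the world's x, y, z in mm; "rx", "ry", "rz": the turn, a rotation vector about the world's x, y, z in degrees. A call has 1 to 5 rows; each row is the pose to reach, as a shift and turn from the pose commanded when the call began; what a row does not reach only later rows make up. A row lasts 1/12 s, in which the tool goes at most 41.7 mm and 7.16 degrees, less where a joint would pass 70% of its speed; a pose out of reach is approached as far as the arm can. A call with a gripper value outside its range is refused whole. "jaw" is the finger opening in mm, from 0 to 85.4, set as the call begins (left out, the last holds). The fingers move at their own pace and stop on an object; "newtons" is the grip in N (left out, the last holds). Time passes only in rows, so rows that repeat a pose let the fingers close. It gives the time, the measured TCP pose, the force, the opening and the grip force at its end, in the units of the state.
- r.get_obs(): the state, without advancing time (a new reading comes with each control period).
- r.grab_frame(name): name is "scene" or "top" or "wrist"; returns a dict with "frame" (384x512x3 uint8, blue, green, red), "z_map" (384x512 float32, m along the optical axis (not along the pixel's ray), 0 where there is no reading), "vertical_fov" (degrees; the focal length in pixels is half the picture's height over the tangent of half this angle, whatever the lens; pixels are square), "cx", "cy" (the principal point, pixels), "distortion" ([k1, k2, p1, p2, k3] as OpenCV has them; the pictures are not rectified), "xyz" and "orientation" of the camera in the world. Camera axes: x right, y down, z forward; pixel columns grow to the right and rows downward; lengths in m; the calibration is good to about 2 mm. A picture is of the moment at which its call begins.
- r.hand_in(): hands the job in; it is judged then, once.
The state is a dict: "clock": time; "joints": joint angles; "qvel": joint speeds; "tau": joint torques, N m; "tcp_pos": TCP position; "orientation": TCP orientation; "contact_force": force on the tool from outside, world axes, zero at the start; "moment": the same for the moment, N m; "grip_width": finger opening in m; "gripper_force": force on a finger pad.
Only numpy, scipy, OpenCV 4.12 (cv2) and the standard library are available. Lean on these libraries where they do the work, as an engineer would, in place of code of your own. Each camera call takes 0.05 s, during which the arm holds its last target. There are 200 camera calls.

### The job

Take the cap with the upright grip bar from the nest block, push its foot through the slot of the black receptacle in the lamp housing until the flange is fully home, and then, still pressing, twist it about a quarter turn clockwise (seen from above) against the spring to its stop. Finish while still gripping the cap and holding it pressed home and turned, as a colleague will now put in the locking screw; leave the other two plugs, the tape roll and the small jar where they are.

Things in the scene. Friction and masses are not known exactly. Their poses are not given: they have to be found in the camera images.
- cap_grip (a point): Centre of the grey cap's upright grip bar, 16 mm thick (x), 46 mm long (y), 30 mm high (z up; a half turn about z makes no difference). Below the bar is a flange 56 mm diameter, 6 mm thick: this point is 15 mm above its top face, 21 mm above its underside. About 90 g. At the start the flange rests on the nest block, foot in a pocket, bar roughly along the row.
- cap_foot (a point): Centre of the very bottom of the cap's foot, 43 mm below cap_grip on the same axis. The foot is a steel bar of two lugs, 14 mm wide (x), 44 mm long (y, parallel to the grip bar), 8 mm high, on a stem 14 mm diameter and 14 mm long below the flange.
- nest: Fixed aluminium nest block, 90 (x) x 250 (y) x 30 mm high, origin at the centre of its underside, with three pockets 23 x 53 mm, 26 mm deep, in a row along its y axis at -80, 0 and +80 mm. The cap and the two other plugs stand in the pockets in any order, sunk to their flanges.
- receptacle (a point): Centre of the top face (facing up, z up, 45 mm above the table) of a fixed black block 84 x 84 mm in the empty bay of the grey lamp housing (420 x 200 mm, 48 mm high, open on top). A slot 18 mm (x) by 48 mm long (y) pierces its 8 mm top plate: the cap's foot passes only with its bar along y. Fully home, cap_grip is 21 mm above this point.
- plunger (a joint): How far (m) the sprung brass turntable under the slot is pressed down: 0 at rest, 0.007 with the flange fully home, since the foot lands on it when the flange is 7 mm above the face. Takes about 6 N rising to 12 N. The foot can turn once the flange is within 6 mm of the face; a turned cap that is not pressed rises 6 mm and hangs on its lugs.
- turn (a joint): Angle (rad) of the turntable: 0 at rest with its recess along the slot, growing clockwise seen from above to its stop at 1.40. Its spring resists with 0.09 N m rising to 0.18 N m and turns it back if let go. The foot has about 0.1 rad of play in it, so the cap must be turned about 1.5 rad from the slot direction to bring it to the stop.
- dome_mid (a point): Another plug in the nest, with the same flange and foot but a smooth low dome 16 mm high instead of a grip bar: leave it. The point is on its axis at the flange's top face.
- flat_mid (a point): Another plug in the nest, with the same flange and foot but a flat round button 28 mm diameter, 7 mm high: leave it. The point is on its axis at the flange's top face.
- tape_mid (a point): Centre of a roll of tape lying flat on the table, 92 mm diameter, 26 mm high: leave it.
- jar_mid (a point): Centre of a small closed jar standing on the table, 50 mm diameter, 60 mm high: leave it.
There are look-alikes about, which are no part of the job. Leave any purple or red look-alike of the part that bears cap_grip alone.

How it is judged:
On the way, in this order (a step that is already met when the one before it is completed fails the run):
1. the cap is lifted clear of the nest (height (world z) of cap_grip above 0.085 m), for 0.1 s.
2. the cap is pushed home through the slot, not yet turned (z of cap_grip in the frame of receptacle below 0.0245 m and horizontal distance between cap_grip and receptacle below 0.006 m and value of joint turn below 0.35 rad), for 0.1 s.
At the end, for the whole second after the job is handed in: The turntable stands at 1.22 rad or more (stop at 1.40), the cap's flange is within 3.5 mm of the receptacle's face, within 6 mm of its axis and within 0.1 rad of level, its bar within 0.35 rad of square to the slot, and the fingers still grip it (over 3 N) (value of joint turn above 1.22 rad and z of cap_grip in the frame of receptacle below 0.0245 m and horizontal distance between cap_grip and receptacle below 0.006 m and angle between cap_grip's own z axis and vertical below 0.1 rad and angle between the y axis of cap_grip and the x axis of receptacle, either way round below 0.35 rad and contact force between the fingers and cap above 3 N); the arm keeps its last pose, push and grip.
It fails at once if another plug is moved more than 30 mm (distance of any of dome_mid, flat_mid from where it was at the start of the episode above 0.03 m).
It fails at once if the tape roll or jar is moved more than 40 mm (distance of any of tape_mid, jar_mid from where it was at the start of the episode above 0.04 m).
It also fails if it takes over 48 s, if anything falls off the work surface, if the arm or the gripper's body presses on something with over 40 N, if the wrist force passes 120 N, or if a joint passes its speed limit or range.

## Working session

There is one attempt and no reset: what is moved stays moved. The work goes in short steps, Python scripts to look and compute and a tool call to move; the robot and the scene stay as the last step left them, time stands still between calls to the robot, and variables do not carry over. Pictures are saved under pics/ and viewed, at most 10 in all, crops included, and the job is handed in when it is done.

Besides the shell and the picture viewer there is one more tool, called after "Request:" by a JSON object that holds its "method" and its "body". send_rows: Moves the arm, as the interface text tells. Its arguments: {"type":"object","properties":{"deltas":{"type":"array","items":{"type":"object","properties":{"dx":{"type":"number"},"dy":{"type":"number"},"dz":{"type":"number"},"rx":{"type":"number"},"ry":{"type":"number"},"rz":{"type":"number"}}}},"jaw":{"type":"number"},"newtons":{"type":"number"}},"required":["deltas"]}

```bash
mkdir -p pics
cat > h.py <<'E'
import numpy as np, cv2
from scipy.spatial.transform import Rotation as R
from bench import r
def K(f):
    h=f["frame"].shape[0]; F=h/2/np.tan(np.radians(f["vertical_fov"])/2)
    return np.array([[F,0,f["cx"]],[0,F,f["cy"]],[0,0,1]])
def rot(f):
    o=np.array(f["orientation"]); return R.from_rotvec(o).as_matrix() if o.size==3 else o
def rays(f,uv):
    p=cv2.undistortPoints(np.array(uv,float).reshape(-1,1,2),K(f),np.array(f["distortion"],float)).reshape(-1,2)
    return np.c_[p,np.ones(len(p))]
def onplane(f,uv,z):
    d=rays(f,uv)@rot(f).T; c=np.array(f["xyz"]); return c+d*((z-c[2])/d[:,2])[:,None]
def bydepth(f,uv):
    uv=np.array(uv,float).reshape(-1,2); d=f["z_map"][uv[:,1].astype(int),uv[:,0].astype(int)]
    return np.array(f["xyz"])+(rays(f,uv)*d[:,None])@rot(f).T
E
python3 - <<'E'
from h import *
o=r.get_obs(); print(o)
for n in("top","scene"):
    f=r.grab_frame(n); cv2.imwrite(f"pics/{n}0.png",f["frame"]); np.save(n+"0.npy",f,allow_pickle=True); print(n,f["xyz"],f["orientation"],f["vertical_fov"],f["distortion"])
E
```

```text
{'clock': 0.0, 'joints': array([-1.33110893,  0.4778069 ,  0.02234414,  1.55646928, -0.0115203 ,
        1.10926814, -0.08308199]), 'qvel': array([ 0.00267749,  0.00159699,  0.00150469,  0.00131019, -0.00159854,
        0.00016985,  0.00150583]), 'tau': array([ 1.16144010e-04, -5.96462059e+01,  1.60752151e+00, -2.81177258e+01,
        1.23855638e-02,  9.72627924e-03, -2.04780619e-06]), 'tcp_pos': array([0.22984973, 0.63398455, 0.20681373]), 'orientation': array([-5.43478839e-01, -3.09402491e+00,  2.84766059e-03]), 'contact_force': array([-0.5545457 , -0.19956868,  0.44806608]), 'moment': array([-0.02056137,  0.03803426, -0.01275708]), 'gripper_force': 0.0, 'grip_width': 0.08547439181893055}
top [0.44929827 0.02521173 1.09718256] [-2.17739971  2.16515338 -0.15664296] 51.30886899636386 [-0.06944536  0.          0.          0.          0.        ]
scene [ 1.04632833 -0.36519907  0.74921548] [-2.18232935 -1.08714031  0.41042838] 57.623297269658366 [0.00749302 0.         0.         0.         0.        ]
```

View pics/top0.png

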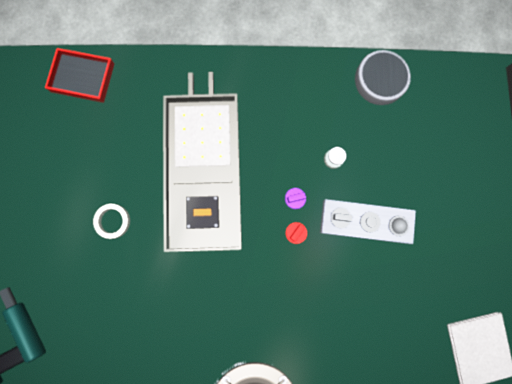

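View pics/scene0.png

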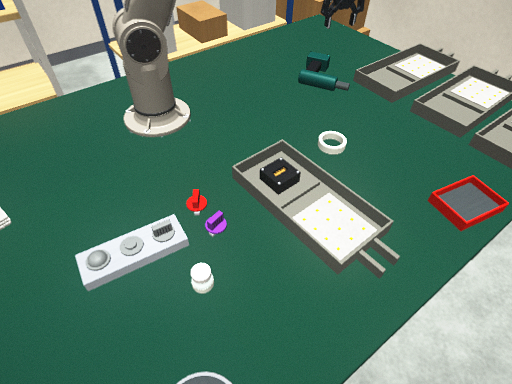

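The top view shows the cap (bar visible) at about (342,217), at the left end of the nest. The receptacle is at (202,212) with its slot along world y. Tape is at (111,221), the jar at (336,157), and the red and purple look-alikes at (296,233) and (295,198). The scene view agrees.

Run:
```python
from h import *
f=np.load("top0.npy",allow_pickle=True).item(); im=f["frame"]
print("cap",bydepth(f,[(342,216)]),onplane(f,[(342,217)],.066), "rec",onplane(f,[(202.5,212)],.045))
# block
m=np.zeros(im.shape[:2],np.uint8); sub=im[190:235,180:226]; m[190:235,180:226]=(sub.max(2)<75)*255
c=max(cv2.findContours(m,0,2)[0],key=cv2.contourArea); print(cv2.minAreaRect(c)); b=cv2.boxPoints(cv2.minAreaRect(c)); P=onplane(f,b,.045); print(P,P.mean(0))
hsv=cv2.cvtColor(im,cv2.COLOR_BGR2HSV); y=((hsv[...,1]>120)&(hsv[...,0]>8)&(hsv[...,0]<35)).astype(np.uint8); y[:190]=0;y[235:]=0;y[:,:180]=0;y[:,226:]=0
c=max(cv2.findContours(y,0,2)[0],key=cv2.contourArea); b=cv2.boxPoints(cv2.minAreaRect(c)); P=onplane(f,b,.041); print(P,P.mean(0))
# nest
m=np.zeros(im.shape[:2],np.uint8); m[192:250,315:425]=(cv2.absdiff(im,np.array([60,80,20,0],float)[:3].astype(np.uint8)*np.ones_like(im))[192:250,315:425].sum(2)>0)*0+((im[192:250,315:425,2]>110)*255)
c=max(cv2.findContours(m,0,2)[0],key=cv2.contourArea); b=cv2.boxPoints(cv2.minAreaRect(c)); P=onplane(f,b,.03); print("nest",P,P.mean(0))
print("jar",onplane(f,[(336,157)],.06),"red/purple",onplane(f,[(296,233),(295,198)],.03))
o=r.get_obs(); print(R.from_rotvec(o["orientation"]).as_matrix())
for k in(-1,0): pass
g=r.grab_frame("wrist"); Rt=R.from_rotvec(o["orientation"]).as_matrix(); print("cam in tool",Rt.T@(np.array(g["xyz"])-o["tcp_pos"]),Rt.T@rot(g),g["vertical_fov"],g["distortion"])
```

```text
cap [[ 0.50065479 -0.22546969  0.06786911]] [[ 0.49814961 -0.22587369  0.066     ]] rec [[0.5104764  0.13790907 0.045     ]]Traceback (most recent call last):
  File "<stdin>", line 6, in <module>
ValueError: max() iterable argument is empty
```

Run:
```python
from h import *
f=np.load("top0.npy",allow_pickle=True).item(); im=f["frame"]
def box(m,z,n):
    c=max(cv2.findContours(m.astype(np.uint8),0,2)[0],key=cv2.contourArea); b=cv2.boxPoints(cv2.minAreaRect(c)); P=onplane(f,b,z); print(n,P[:,:2].round(4).tolist(),P.mean(0))
def win(m,y0,y1,x0,x1):
    o=np.zeros_like(m); o[y0:y1,x0:x1]=m[y0:y1,x0:x1]; return o
print(im[200,180:226:3].tolist(), im[212,202])
g=im.max(2); h=cv2.cvtColor(im,cv2.COLOR_BGR2HSV)
box(win(g<110,190,235,180,226),.045,"blk")
box(win((h[...,1]>120)&(h[...,0]>8)&(h[...,0]<35),190,235,180,226),.041,"brass")
box(win(im[...,2]>110,192,250,315,425),.03,"nest")
print("jar",onplane(f,[(336,157)],.06),"red/purple",onplane(f,[(296,233),(295,198)],.03))
o=r.get_obs(); Rt=R.from_rotvec(o["orientation"]).as_matrix(); print(Rt)
g=r.grab_frame("wrist"); print("cam in tool",Rt.T@(np.array(g["xyz"])-o["tcp_pos"]),Rt.T@rot(g),g["vertical_fov"],g["distortion"])
```

```text
[[230, 233, 234], [229, 232, 234], [157, 157, 158], [147, 142, 143], [119, 116, 118], [112, 107, 109], [106, 101, 102], [102, 96, 97], [98, 92, 93], [97, 91, 92], [98, 89, 90], [94, 86, 88], [102, 93, 94], [239, 243, 244], [236, 240, 241], [236, 239, 241]] [106 203 242]
blk [[0.5498, 0.1769], [0.5503, 0.0978], [0.4715, 0.0966], [0.4709, 0.1751]] [0.51063599 0.13661583 0.045     ]
brass [[0.5026, 0.1632], [0.5211, 0.1636], [0.5214, 0.1187], [0.5029, 0.1184]] [0.51201721 0.1410012  0.041     ]
nest [[0.4571, -0.1741], [0.5501, -0.1867], [0.521, -0.4429], [0.427, -0.4275]] [ 0.48880266 -0.30777791  0.03      ]
jar [[ 0.65778119 -0.21468062  0.06      ]] red/purple [[ 0.45679141 -0.1099583   0.03      ]
 [ 0.55044164 -0.10791624  0.03      ]]
[[-9.40140119e-01  3.40787886e-01 -4.15463946e-04]
 [ 3.40788108e-01  9.40138807e-01 -1.57742274e-03]
 [-1.46972781e-04 -1.62458357e-03 -9.99998670e-01]]
cam in tool [ 0.08454564 -0.00080998 -0.16499828] [[ 7.10300181e-04 -9.45117172e-01 -3.26730817e-01]
 [ 9.99999617e-01  8.38537267e-04 -2.51632405e-04]
 [ 5.11798073e-04 -3.26730513e-01  9.45117405e-01]] 58.962005427520836 [-0.06466424  0.          0.          0.          0.        ]
```

Request:
{"method": "send_rows", "body": {"deltas": [{"dx": 20,"dy": -35,"rz": -7},{"dx": 40,"dy": -70,"rz": -14},{"dx": 60,"dy": -105,"rz": -21},{"dx": 80,"dy": -140,"rz": -28},{"dx": 100,"dy": -175,"rz": -35}], "jaw": 60}}

```text
$.deltas[0]: bad value
```

Request:
{"method": "send_rows", "body": {"deltas": [{"dx": 20,"dy": -35,"rz": -7},{"dx": 40,"dy": -70,"rz": -14},{"dx": 60,"dy": -105,"rz": -21},{"dx": 80,"dy": -140,"rz": -28},{"dx": 100,"dy": -175,"rz": -35}]}}

```text
$.deltas[0]: bad value
```

Request:
{"method": "send_rows", "body": {"deltas": [{"dx": 20,"dy": -36},{"dx": 40,"dy": -73},{"dx": 60,"dy": -110},{"dx": 80,"dy": -146},{"dx": 80,"dy": -146}]}}

```text
$.deltas[0]: bad value
```

Every field is probably required.

Request:
{"method": "send_rows", "body": {"deltas": [{"dx": 20,"dy": -35,"dz": 0,"rx": 0,"ry": 0,"rz": -7},{"dx": 40,"dy": -70,"dz": 0,"rx": 0,"ry": 0,"rz": -14},{"dx": 60,"dy": -105,"dz": 0,"rx": 0,"ry": 0,"rz": -21},{"dx": 80,"dy": -140,"dz": 0,"rx": 0,"ry": 0,"rz": -28},{"dx": 100,"dy": -175,"dz": 0,"rx": 0,"ry": 0,"rz": -35}], "jaw": 60}}

```text
clock: 0.57
tcp_pos: [0.3306, 0.4576, 0.2076]
orientation: [-1.457, -2.783, 0.001]
contact_force: [0.8, -0.1, -0.0]
grip_width: 0.0601
gripper_force: 0.0
```

Request:
{"method": "send_rows", "body": {"deltas": [{"dx": 20,"dy": -35,"dz": 0,"rx": 0,"ry": 0,"rz": -7},{"dx": 40,"dy": -70,"dz": 0,"rx": 0,"ry": 0,"rz": -14},{"dx": 60,"dy": -105,"dz": 0,"rx": 0,"ry": 0,"rz": -21},{"dx": 80,"dy": -140,"dz": 0,"rx": 0,"ry": 0,"rz": -28},{"dx": 100,"dy": -175,"dz": 0,"rx": 0,"ry": 0,"rz": -35}]}}

```text
clock: 0.98
tcp_pos: [0.4305, 0.2827, 0.2078]
orientation: [-2.226, -2.216, -0.0]
contact_force: [1.1, -0.4, 0.6]
grip_width: 0.06
gripper_force: 0.0
```

Request:
{"method": "send_rows", "body": {"deltas": [{"dx": 20,"dy": -36,"dz": 0,"rx": 0,"ry": 0,"rz": 0},{"dx": 40,"dy": -73,"dz": 0,"rx": 0,"ry": 0,"rz": 0},{"dx": 60,"dy": -110,"dz": 0,"rx": 0,"ry": 0,"rz": 0},{"dx": 80,"dy": -144,"dz": 0,"rx": 0,"ry": 0,"rz": 0},{"dx": 80,"dy": -144,"dz": 0,"rx": 0,"ry": 0,"rz": 0}]}}

```text
clock: 1.4
tcp_pos: [0.5135, 0.1316, 0.2084]
orientation: [2.23, 2.207, -0.0]
contact_force: [-0.3, -0.6, 0.1]
grip_width: 0.0598
gripper_force: 0.0
```

Run:
```python
from h import *
o=r.get_obs(); print(o["joints"],o["tcp_pos"],R.from_rotvec(o["orientation"]).as_matrix()[:,0])
f=r.grab_frame("wrist"); np.save("w1.npy",f,allow_pickle=True); cv2.imwrite("pics/w1.png",f["frame"])
```

```text
[-0.77974265  0.24998537  0.48760695  1.92782341 -0.13407942  0.99433254
 -0.2423874 ] [0.51345267 0.1315787  0.20839002] [ 0.0104983   0.99993997 -0.00313823]
```

View pics/w1.png

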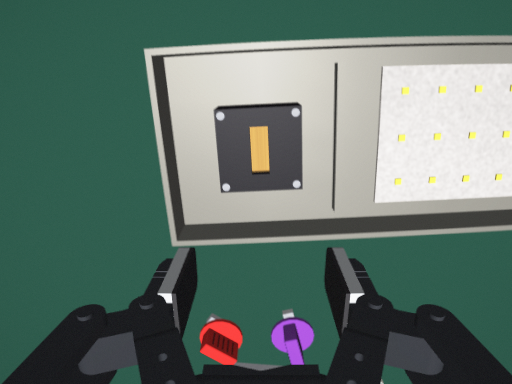

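Wrist view: the black block spans about (216..302, 103..193), with screws at (220,116), (295,112), (226,187) and (296,184). The brass slot is at (260,149), upright in the image.

Run:
```python
from h import *
f=np.load("w1.npy",allow_pickle=True).item(); im=f["frame"]; h=cv2.cvtColor(im,cv2.COLOR_BGR2HSV); g=im.max(2)
w=np.zeros(g.shape,bool); w[95:200,205:312]=1
def box(m,z,n):
    c=max(cv2.findContours((m&w).astype(np.uint8),0,2)[0],key=cv2.contourArea); P=onplane(f,c.reshape(-1,2),z)[:,:2]
    (c0,s,a)=cv2.minAreaRect((P*1000).astype(np.float32)); print(n,c0,s,a)
box(g<90,.045,"blk"); box((h[...,1]>120)&(h[...,0]>5)&(h[...,0]<35),.045,"brass")
m=(g>130)&(h[...,1]<60); k=np.zeros_like(m); k[108:190,218:300]=m[108:190,218:300]
n,_,st,ce=cv2.connectedComponentsWithStats(k.astype(np.uint8)); 
for s,c in zip(st[1:],ce[1:]):
    if 15<s[4]<120: print(s,onplane(f,[c],.045),bydepth(f,[c]))
```

```text
blk (512.1494750976562, 143.3534393310547) (82.53915405273438, 85.73636627197266) 2.030876398086548
brass (512.3446044921875, 142.30996704101562) (17.48455238342285, 46.02296829223633) 1.8591701984405518
[291 108   9   9  67] [[0.54688876 0.17859092 0.045     ]] [[0.54696833 0.17850254 0.04421974]]
[218 111   7  10  54] [[0.4758061  0.17577375 0.045     ]] [[0.47581451 0.17578268 0.04507332]]
[218 165   3  25  42] [[0.47066763 0.11184736 0.045     ]] [[0.46550886 0.09931091 0.00541329]]
[293 180   7   8  50] [[0.5495022  0.10673896 0.045     ]] [[0.54942142 0.10698307 0.04573474]]
[222 183   8   7  47] [[0.47755906 0.10450475 0.045     ]] [[0.47754005 0.10444577 0.04482604]]
```

Request:
{"method": "send_rows", "body": {"deltas": [{"dx": 0,"dy": -41,"dz": 0,"rx": 0,"ry": 0,"rz": -2},{"dx": -3,"dy": -82,"dz": 0,"rx": 0,"ry": 0,"rz": -4},{"dx": -6,"dy": -123,"dz": 0,"rx": 0,"ry": 0,"rz": -6},{"dx": -9,"dy": -164,"dz": 0,"rx": 0,"ry": 0,"rz": -6},{"dx": -12,"dy": -205,"dz": 0,"rx": 0,"ry": 0,"rz": -6}]}}

```text
clock: 1.87
tcp_pos: [0.4974, -0.0647, 0.2077]
orientation: [-2.331, -2.106, -0.001]
contact_force: [0.6, 0.9, 0.0]
grip_width: 0.0606
gripper_force: 0.0
```

Request:
{"method": "send_rows", "body": {"deltas": [{"dx": 0,"dy": -41,"dz": 0,"rx": 0,"ry": 0,"rz": 0},{"dx": 0,"dy": -82,"dz": 0,"rx": 0,"ry": 0,"rz": 0},{"dx": 0,"dy": -123,"dz": 0,"rx": 0,"ry": 0,"rz": 0},{"dx": 0,"dy": -150,"dz": 0,"rx": 0,"ry": 0,"rz": 0},{"dx": 0,"dy": -150,"dz": 0,"rx": 0,"ry": 0,"rz": 0}]}}

```text
clock: 2.28
tcp_pos: [0.497, -0.2201, 0.2082]
orientation: [2.339, 2.093, -0.003]
contact_force: [-0.6, 0.1, 0.2]
grip_width: 0.06
gripper_force: 0.0
```

Run:
```python
from h import *
o=r.get_obs(); print(o["joints"],o["tcp_pos"],R.from_rotvec(o["orientation"]).as_matrix()[:,0])
f=r.grab_frame("wrist"); np.save("w2.npy",f,allow_pickle=True); cv2.imwrite("pics/w2.png",f["frame"])
```

```text
[-0.24584491  0.30000016  0.67275255  1.90631536 -0.21649298  1.00693657
  0.41069233] [ 0.4969797  -0.22010292  0.20818687] [ 0.11054312  0.99386677 -0.00300986]
```

View pics/w2.png

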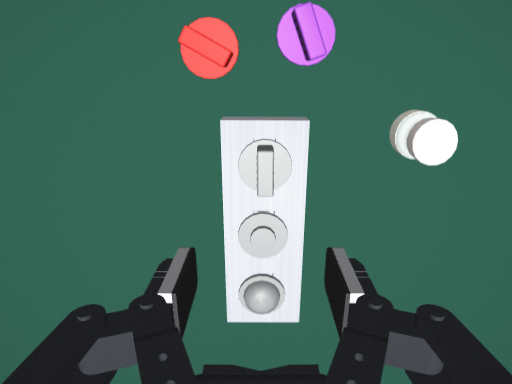

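The cap is at about (265,165) with its bar upright in the image. The flat plug is at (263,236), the dome at (262,295), and the jar at about (425,140).

Run:
```python
from h import *
f=np.load("w2.npy",allow_pickle=True).item()
vv,uu=np.mgrid[110:215,225:310]; P=bydepth(f,np.c_[uu.ravel(),vv.ravel()])
def rect(lo,hi,n):
    p=P[(P[:,2]>lo)&(P[:,2]<hi)]; print(n,len(p),p.mean(0),cv2.minAreaRect((p[:,:2]*1000).astype(np.float32)))
rect(.061,.072,"bartop")
p=P[(P[:,2]>.033)&(P[:,2]<.0395)]; print("flange",cv2.minEnclosingCircle((p[:,:2]*1000).astype(np.float32)),np.median(p[:,2]))
print(np.histogram(P[:,2],bins=np.arange(0,.08,.004)))
```

```text
bartop 788 [ 0.50004932 -0.22887949  0.06476628] ((500.1724548339844, -229.6367950439453), (46.0009651184082, 15.59804630279541), 83.53646850585938)
flange ((497.8650817871094, -242.78314208984375), 40.95933151245117) 0.034967090309649784
(array([ 168,   15,   70,   42,   66,   20,  544, 4856, 1343,  109,   14,
         17,   15,   17,   13,  130,  663,    0,    0]), array([0.   , 0.004, 0.008, 0.012, 0.016, 0.02 , 0.024, 0.028, 0.032,
       0.036, 0.04 , 0.044, 0.048, 0.052, 0.056, 0.06 , 0.064, 0.068,
       0.072, 0.076]))
```

Request:
{"method": "send_rows", "body": {"deltas": [{"dx": 3,"dy": -9,"dz": -35,"rx": 0,"ry": 0,"rz": 0},{"dx": 3,"dy": -9,"dz": -70,"rx": 0,"ry": 0,"rz": 0},{"dx": 3,"dy": -9,"dz": -100,"rx": 0,"ry": 0,"rz": 0},{"dx": 3,"dy": -9,"dz": -110,"rx": 0,"ry": 0,"rz": 0},{"dx": 3,"dy": -9,"dz": -110,"rx": 0,"ry": 0,"rz": 0}]}}

```text
clock: 2.75
tcp_pos: [0.4996, -0.2205, 0.0953]
orientation: [-2.327, -2.103, 0.004]
contact_force: [-0.9, 1.0, 0.5]
grip_width: 0.0603
gripper_force: 0.0
```

Request:
{"method": "send_rows", "body": {"deltas": [{"dx": 0,"dy": 0,"dz": 0,"rx": 0,"ry": 0,"rz": 0},{"dx": 0,"dy": 0,"dz": 0,"rx": 0,"ry": 0,"rz": 0}]}}

```text
clock: 2.92
tcp_pos: [0.5026, -0.2232, 0.0995]
orientation: [2.331, 2.103, 0.003]
contact_force: [-0.1, 0.1, -0.7]
grip_width: 0.0599
gripper_force: 0.0
```

Run:
```python
from h import *
o=r.get_obs(); print(o["tcp_pos"],R.from_rotvec(o["orientation"]).as_matrix()[:,0],o["contact_force"])
f=r.grab_frame("wrist"); np.save("w3.npy",f,allow_pickle=True)
vv,uu=np.mgrid[0:384,150:370]; P=bydepth(f,np.c_[uu.ravel(),vv.ravel()])
p=P[(P[:,2]>.061)&(P[:,2]<.070)&(abs(P[:,0]-.5)<.03)&(abs(P[:,1]+.23)<.05)]; print(len(p),cv2.minAreaRect((p[:,:2]*1000).astype(np.float32)),np.median(p[:,2]))
```

```text
[ 0.50256651 -0.22322114  0.09951916] [ 1.02353331e-01  9.94748093e-01 -1.65310561e-04] [-0.05576268  0.06587305 -0.68328174]
1623 ((500.17529296875, -229.54547119140625), (46.176883697509766, 15.921427726745605), 83.38967895507812) 0.06481364503696035
```

Request:
{"method": "send_rows", "body": {"deltas": [{"dx": -2.5,"dy": -6,"dz": -20,"rx": 0,"ry": 0,"rz": 0},{"dx": -2.5,"dy": -6,"dz": -40,"rx": 0,"ry": 0,"rz": 0},{"dx": -2.5,"dy": -6,"dz": -49,"rx": 0,"ry": 0,"rz": 0},{"dx": -2.5,"dy": -6,"dz": -49,"rx": 0,"ry": 0,"rz": 0},{"dx": -2.5,"dy": -6,"dz": -49,"rx": 0,"ry": 0,"rz": 0}]}}

```text
clock: 3.38
tcp_pos: [0.4991, -0.2294, 0.0496]
orientation: [2.333, 2.103, 0.001]
contact_force: [-0.1, -0.6, 0.6]
grip_width: 0.0598
gripper_force: 0.0
```

Request:
{"method": "send_rows", "body": {"deltas": [{"dx": 0,"dy": 0,"dz": 0,"rx": 0,"ry": 0,"rz": 0},{"dx": 0,"dy": 0,"dz": 0,"rx": 0,"ry": 0,"rz": 0}]}}

```text
clock: 3.55
tcp_pos: [0.4996, -0.2296, 0.05]
orientation: [2.332, 2.103, 0.002]
contact_force: [-0.5, 0.4, 0.4]
grip_width: 0.0601
gripper_force: 0.0
```

Excellent alignment. Close.

Request:
{"method": "send_rows", "body": {"deltas": [{"dx": 0,"dy": 0,"dz": 0,"rx": 0,"ry": 0,"rz": 0},{"dx": 0,"dy": 0,"dz": 0,"rx": 0,"ry": 0,"rz": 0},{"dx": 0,"dy": 0,"dz": 0,"rx": 0,"ry": 0,"rz": 0},{"dx": 0,"dy": 0,"dz": 0,"rx": 0,"ry": 0,"rz": 0},{"dx": 0,"dy": 0,"dz": 0,"rx": 0,"ry": 0,"rz": 0}], "jaw": 5, "newtons": 90}}

```text
clock: 3.97
tcp_pos: [0.4986, -0.2294, 0.0489]
orientation: [-2.333, -2.104, -0.0]
contact_force: [-0.3, -0.0, -0.8]
grip_width: 0.0048
gripper_force: 0.0
```

Request:
{"method": "send_rows", "body": {"deltas": [{"dx": 0,"dy": 0,"dz": 0,"rx": 0,"ry": 0,"rz": 0},{"dx": 0,"dy": 0,"dz": 0,"rx": 0,"ry": 0,"rz": 0},{"dx": 0,"dy": 0,"dz": 0,"rx": 0,"ry": 0,"rz": 0},{"dx": 0,"dy": 0,"dz": 0,"rx": 0,"ry": 0,"rz": 0}]}}

```text
clock: 4.3
tcp_pos: [0.4986, -0.2294, 0.0488]
orientation: [-2.333, -2.104, -0.0]
contact_force: [-0.4, -0.8, 0.1]
grip_width: 0.0049
gripper_force: 0.0
```

The opening reached 4.8 mm with no force, so nothing is gripped. I'll look.

Run:
```python
from h import *
f=r.grab_frame("wrist"); g=r.grab_frame("scene"); np.save("w4.npy",f,allow_pickle=True)
a=cv2.resize(g["frame"][190:300,60:230],None,fx=2.3,fy=2.3); a=cv2.copyMakeBorder(a,0,384-a.shape[0],0,0,0)
im=np.hstack([f["frame"][:, :400],a]); print(im.shape); cv2.imwrite("pics/w4.png",im)
```

```text
(384, 791, 3)
```

View pics/w4.png

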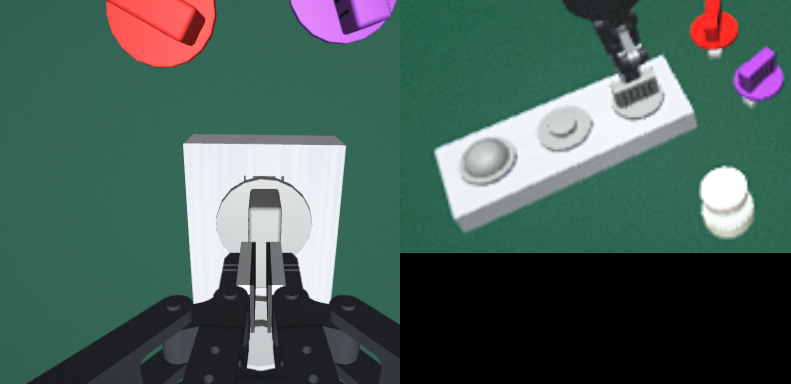

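The fingers look shut just above the bar, at the −y half: tips at (262,243) in the wrist view, with the flange circle centred at (264,222). I'll measure the tips by depth.

Run:
```python
from h import *
f=np.load("w4.npy",allow_pickle=True).item()
for uv in [(264,210),(264,225),(264,238),(232,220),(200,200),(246,250),(246,262),(280,262),(259,262),(267,262),(262,285),(246,290),(262,330),(262,355)]: print(uv,bydepth(f,[uv])[0].round(4),f["frame"][uv[1],uv[0]])
o=r.get_obs(); print(o["tcp_pos"],f["xyz"])
t=np.load("top0.npy",allow_pickle=True).item()
for uv in [(342,217),(335,230),(370,235),(385,235)]: print(bydepth(t,[uv])[0].round(4))
```

```text
(264, 210) [ 0.5021 -0.2078  0.0652] [201 200 197]
(264, 225) [ 0.5013 -0.2155  0.0654] [221 221 218]
(264, 238) [ 0.5006 -0.2232  0.064 ] [220 219 216]
(232, 220) [ 0.4821 -0.2249  0.0344] [219 219 216]
(200, 200) [ 0.4643 -0.2129  0.0286] [245 239 237]
(246, 250) [ 0.493  -0.2184  0.0831] [119 116 114]
(246, 262) [ 0.4932 -0.2192  0.0917] [118 116 113]
(280, 262) [ 0.5072 -0.2203  0.0922] [118 116 113]
(259, 262) [ 0.4968 -0.2356  0.0653] [213 213 209]
(267, 262) [ 0.5019 -0.2195  0.0926] [29 25 26]
(262, 285) [ 0.4968 -0.2503  0.064 ] [207 206 203]
(246, 290) [ 0.4937 -0.2209  0.1086] [215 211 207]
(262, 330) [ 0.492  -0.2989  0.0424] [207 206 201]
(262, 355) [ 0.4898 -0.3199  0.0421] [201 200 196]
[ 0.49850555 -0.22943665  0.04877136] [ 0.50680306 -0.14619819  0.21376305]
[ 0.4982 -0.226   0.0654]
[ 0.465  -0.2145  0.0323]
[ 0.4517 -0.3104  0.0288]
[ 0.4516 -0.3507  0.0317]
```

The tips actually stand at z≈0.08, about 40 mm higher than the stated tool geometry predicts. I'll pin down the tip height from depth.

Run:
```python
from h import *
f=np.load("w4.npy",allow_pickle=True).item()
for u in (246,279):
    for v in range(238,252,2): print(u,v,bydepth(f,[(u,v)])[0].round(4))
```

```text
246 238 [ 0.4888 -0.2373  0.0344]
246 240 [ 0.4887 -0.2384  0.0348]
246 242 [ 0.4928 -0.218   0.0763]
246 244 [ 0.4927 -0.2189  0.0766]
246 246 [ 0.4927 -0.2192  0.0779]
246 248 [ 0.4928 -0.2189  0.0803]
246 250 [ 0.493  -0.2184  0.0831]
279 238 [ 0.5079 -0.2238  0.0643]
279 240 [ 0.5078 -0.2247  0.0647]
279 242 [ 0.5077 -0.2208  0.074 ]
279 244 [ 0.5076 -0.2198  0.0778]
279 246 [ 0.5075 -0.2208  0.0777]
279 248 [ 0.5074 -0.2203  0.0804]
279 250 [ 0.5073 -0.2199  0.083 ]
```

Request:
{"method": "send_rows", "body": {"deltas": [{"dx": 0,"dy": 0,"dz": 0,"rx": 0,"ry": 0,"rz": 0},{"dx": 0,"dy": 0,"dz": 0,"rx": 0,"ry": 0,"rz": 0},{"dx": 0,"dy": 0,"dz": 0,"rx": 0,"ry": 0,"rz": 0},{"dx": 0,"dy": 0,"dz": 0,"rx": 0,"ry": 0,"rz": 0}], "jaw": 45}}

```text
clock: 4.73
tcp_pos: [0.4986, -0.2294, 0.0488]
orientation: [2.333, 2.104, -0.0]
contact_force: [-0.1, -0.3, -0.2]
grip_width: 0.0453
gripper_force: 0.0
```

Request:
{"method": "send_rows", "body": {"deltas": [{"dx": 1,"dy": 0,"dz": -10,"rx": 0,"ry": 0,"rz": 0},{"dx": 1,"dy": 0,"dz": -20,"rx": 0,"ry": 0,"rz": 0},{"dx": 1,"dy": 0,"dz": -30,"rx": 0,"ry": 0,"rz": 0},{"dx": 1,"dy": 0,"dz": -34,"rx": 0,"ry": 0,"rz": 0},{"dx": 1,"dy": 0,"dz": -34,"rx": 0,"ry": 0,"rz": 0}]}}

```text
clock: 5.15
tcp_pos: [0.4983, -0.229, 0.0131]
orientation: [-2.332, -2.102, 0.003]
contact_force: [0.3, 0.4, 0.7]
grip_width: 0.0451
gripper_force: 0.0
```

Request:
{"method": "send_rows", "body": {"deltas": [{"dx": 0,"dy": 0,"dz": 0,"rx": 0,"ry": 0,"rz": 0},{"dx": 0,"dy": 0,"dz": 0,"rx": 0,"ry": 0,"rz": 0},{"dx": 0,"dy": 0,"dz": 0,"rx": 0,"ry": 0,"rz": 0},{"dx": 0,"dy": 0,"dz": 0,"rx": 0,"ry": 0,"rz": 0},{"dx": 0,"dy": 0,"dz": 0,"rx": 0,"ry": 0,"rz": 0}], "jaw": 5, "newtons": 90}}

```text
clock: 5.57
tcp_pos: [0.4999, -0.2296, 0.0153]
orientation: [2.333, 2.103, 0.001]
contact_force: [-0.1, -0.5, 3.1]
grip_width: 0.0144
gripper_force: 88.0
```

Run:
```python
from h import *
f=r.grab_frame("wrist"); np.save("w5.npy",f,allow_pickle=True)
o=r.get_obs(); print(o["tcp_pos"],f["xyz"],o["gripper_force"],o["contact_force"],o["moment"])
for u in (238,242,246,279,283,287):
    print(u,[(v,bydepth(f,[(u,v)])[0].round(4).tolist()) for v in range(236,256,3)])
```

```text
[ 0.49991159 -0.22967047  0.01528994] [ 0.508019   -0.14637645  0.18025238] 88.13239574432373 [0.1101132  1.77068728 3.60353005] [-0.01917513  0.15856329  0.05761648]
238 [(236, [0.4899, -0.2189, 0.0347]), (239, [0.4897, -0.2205, 0.0347]), (242, [0.4904, -0.2182, 0.0423]), (245, [0.4905, -0.2185, 0.0445]), (248, [0.4907, -0.2185, 0.0473]), (251, [0.4908, -0.2189, 0.0493]), (254, [0.491, -0.2186, 0.0524])]
242 [(236, [0.4946, -0.2066, 0.0598]), (239, [0.4947, -0.2064, 0.0627]), (242, [0.4947, -0.207, 0.064]), (245, [0.4947, -0.2076, 0.0654]), (248, [0.4944, -0.2096, 0.0641]), (251, [0.4943, -0.2106, 0.0645]), (254, [0.4943, -0.2114, 0.0654])]
246 [(236, [0.4963, -0.2062, 0.0609]), (239, [0.4963, -0.2062, 0.0633]), (242, [0.4964, -0.2066, 0.0652]), (245, [0.4961, -0.2082, 0.0644]), (248, [0.4961, -0.2089, 0.0655]), (251, [0.4959, -0.2106, 0.0649]), (254, [0.4957, -0.2122, 0.0643])]
279 [(236, [0.5091, -0.208, 0.0598]), (239, [0.509, -0.208, 0.0625]), (242, [0.5088, -0.2086, 0.0637]), (245, [0.5087, -0.2097, 0.0641]), (248, [0.5086, -0.2111, 0.0639]), (251, [0.5085, -0.2117, 0.0651]), (254, [0.5084, -0.2138, 0.0638])]
283 [(236, [0.5112, -0.2208, 0.0354]), (239, [0.5111, -0.2223, 0.0354]), (242, [0.5108, -0.2206, 0.0417]), (245, [0.5106, -0.2204, 0.0448]), (248, [0.5105, -0.2208, 0.0469]), (251, [0.5103, -0.2203, 0.0503]), (254, [0.5102, -0.221, 0.0517])]
287 [(236, [0.5131, -0.2209, 0.0356]), (239, [0.513, -0.2229, 0.0347]), (242, [0.5126, -0.2207, 0.0418]), (245, [0.5124, -0.2208, 0.0445]), (248, [0.5122, -0.2204, 0.048]), (251, [0.5121, -0.2211, 0.0493]), (254, [0.5118, -0.2205, 0.0528])]
```

Gripped at 88 N, and cap_grip sits 36 mm above the TCP. Lift, then carry.

Request:
{"method": "send_rows", "body": {"deltas": [{"dx": 0,"dy": 0,"dz": 15,"rx": 0,"ry": 0,"rz": 0},{"dx": 0,"dy": 0,"dz": 35,"rx": 0,"ry": 0,"rz": 0},{"dx": 0,"dy": 0,"dz": 60,"rx": 0,"ry": 0,"rz": 0},{"dx": 0,"dy": 0,"dz": 90,"rx": 0,"ry": 0,"rz": 0},{"dx": 0,"dy": 0,"dz": 110,"rx": 0,"ry": 0,"rz": 0}]}}

```text
clock: 6.03
tcp_pos: [0.4999, -0.2298, 0.1269]
orientation: [2.333, 2.102, 0.001]
contact_force: [0.8, 0.1, -0.7]
grip_width: 0.0146
gripper_force: 87.8
```

Request:
{"method": "send_rows", "body": {"deltas": [{"dx": 2,"dy": 20,"dz": 0,"rx": 0,"ry": 0,"rz": 1},{"dx": 4,"dy": 60,"dz": 0,"rx": 0,"ry": 0,"rz": 3},{"dx": 6,"dy": 100,"dz": 0,"rx": 0,"ry": 0,"rz": 5},{"dx": 8,"dy": 140,"dz": 0,"rx": 0,"ry": 0,"rz": 7},{"dx": 10,"dy": 180,"dz": 0,"rx": 0,"ry": 0,"rz": 8}]}}

```text
clock: 6.45
tcp_pos: [0.5092, -0.0476, 0.1249]
orientation: [2.18, 2.263, 0.001]
contact_force: [1.0, 0.4, -0.5]
grip_width: 0.0146
gripper_force: 87.7
```

Request:
{"method": "send_rows", "body": {"deltas": [{"dx": 2,"dy": 40,"dz": 0,"rx": 0,"ry": 0,"rz": 0},{"dx": 2,"dy": 80,"dz": 0,"rx": 0,"ry": 0,"rz": 0},{"dx": 2,"dy": 120,"dz": 0,"rx": 0,"ry": 0,"rz": 0},{"dx": 2,"dy": 160,"dz": 0,"rx": 0,"ry": 0,"rz": 0},{"dx": 2,"dy": 190,"dz": 0,"rx": 0,"ry": 0,"rz": 0}]}}

```text
clock: 6.87
tcp_pos: [0.5109, 0.1447, 0.1248]
orientation: [-2.177, -2.264, -0.001]
contact_force: [0.4, 0.7, -0.9]
grip_width: 0.0147
gripper_force: 87.7
```

Request:
{"method": "send_rows", "body": {"deltas": [{"dx": 0,"dy": 0,"dz": 0,"rx": 0,"ry": 0,"rz": 0},{"dx": 0,"dy": 0,"dz": 0,"rx": 0,"ry": 0,"rz": 0},{"dx": 0,"dy": 0,"dz": 0,"rx": 0,"ry": 0,"rz": 0}]}}

```text
clock: 7.12
tcp_pos: [0.5113, 0.1398, 0.1247]
orientation: [2.181, 2.261, -0.001]
contact_force: [0.4, -1.2, -0.7]
grip_width: 0.0146
gripper_force: 87.7
```

Run:
```python
from h import *
o=r.get_obs(); x=R.from_rotvec(o["orientation"]).as_matrix()[:,0]; print(o["joints"],o["tcp_pos"],np.degrees(np.arctan2(x[1],x[0])),o["gripper_force"],o["contact_force"],o["grip_width"])
f=r.grab_frame("wrist"); np.save("w6.npy",f,allow_pickle=True); cv2.imwrite("pics/w6.png",f["frame"])
g=r.grab_frame("top"); np.save("t6.npy",g,allow_pickle=True)
```

```text
[-0.80799876  0.37494056  0.52625142  2.0082343  -0.25308426  0.82203281
 -0.10215605] [0.5112996  0.13982586 0.12468759] 92.0583018842866 87.7168321609497 [ 0.37969578 -1.20991403 -0.66557221] 0.014554081104252896
```

View pics/w6.png

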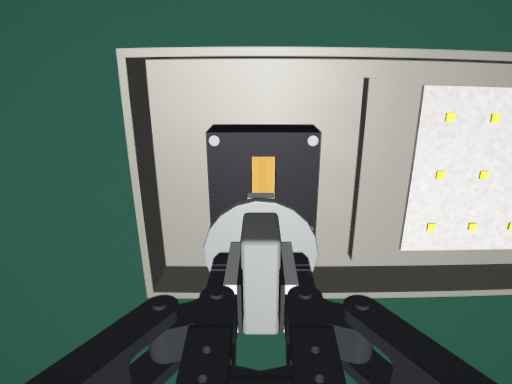

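The cap is held upright over the block, whose upper screws are at (214,141) and (313,141). The slot's upper end is at (263,157), in line with the bar at (261,225..330).

Run:
```python
from h import *
f=np.load("w6.npy",allow_pickle=True).item(); im=f["frame"]; h=cv2.cvtColor(im,cv2.COLOR_BGR2HSV); g=im.max(2)
m=((g>130)&(h[...,1]<60)); k=np.zeros_like(m); k[134:149,209:318]=m[134:149,209:318]
n,_,st,ce=cv2.connectedComponentsWithStats(k.astype(np.uint8))
S=[onplane(f,[c],.045)[0] for s,c in zip(st[1:],ce[1:]) if s[4]>20]; print("screws",S)
d=S[1]-S[0] if len(S)==2 else None; print("yaw",np.degrees(np.arctan2(d[1],d[0])), "len",np.hypot(*d[:2]))
y=((h[...,1]>120)&(h[...,0]>5)&(h[...,0]<35)); y[192:]=0; y[:,:200]=0; y[:,320:]=0; y[:150]=0
P=onplane(f,np.argwhere(y)[:,::-1],.045); print("slot rect",cv2.minAreaRect((P[:,:2]*1000).astype(np.float32)),"top y",P[:,1].max())
vv,uu=np.mgrid[200:340,235:290]; P=bydepth(f,np.c_[uu.ravel(),vv.ravel()]); p=P[(P[:,2]>.17)&(P[:,2]<.18)]
print("bar",len(p),cv2.minAreaRect((p[:,:2]*1000).astype(np.float32)),np.median(p[:,2]))
t=np.load("t6.npy",allow_pickle=True).item()
```

```text
screws [array([0.47550396, 0.17526386, 0.045     ]), array([0.54724465, 0.17789812, 0.045     ])]
yaw 2.1029121481811104 len 0.07178903697234307
slot rect ((512.3295288085938, 150.72006225585938), (16.802947998046875, 26.62295913696289), 2.111975908279419) top y 0.1643197149486336
bar 3989 ((511.113525390625, 140.09336853027344), (46.92966079711914, 21.812665939331055), 89.87777709960938) 0.17422513303431045
```

Request:
{"method": "send_rows", "body": {"deltas": [{"dx": 1.3,"dy": 1.3,"dz": -20,"rx": 0,"ry": 0,"rz": 0},{"dx": 1.3,"dy": 1.3,"dz": -45,"rx": 0,"ry": 0,"rz": 0},{"dx": 1.3,"dy": 1.3,"dz": -65,"rx": 0,"ry": 0,"rz": 0},{"dx": 1.3,"dy": 1.3,"dz": -69,"rx": 0,"ry": 0,"rz": 0},{"dx": 1.3,"dy": 1.3,"dz": -69,"rx": 0,"ry": 0,"rz": 0}]}}

```text
clock: 7.63
tcp_pos: [0.512, 0.1401, 0.0549]
orientation: [-2.183, -2.258, 0.005]
contact_force: [-0.9, -0.7, -1.2]
grip_width: 0.0146
gripper_force: 87.9
```

Request:
{"method": "send_rows", "body": {"deltas": [{"dx": 0,"dy": 0,"dz": 0,"rx": 0,"ry": 0,"rz": 0},{"dx": 0,"dy": 0,"dz": 0,"rx": 0,"ry": 0,"rz": 0},{"dx": 0,"dy": 0,"dz": 0,"rx": 0,"ry": 0,"rz": 0}]}}

```text
clock: 7.88
tcp_pos: [0.5139, 0.142, 0.057]
orientation: [2.181, 2.26, 0.003]
contact_force: [0.4, -0.0, -0.9]
grip_width: 0.0144
gripper_force: 87.9
```

Request:
{"method": "send_rows", "body": {"deltas": [{"dx": -1,"dy": -0.7,"dz": 0,"rx": 0,"ry": 0,"rz": 0},{"dx": -1,"dy": -0.7,"dz": -3,"rx": 0,"ry": 0,"rz": 0},{"dx": -1,"dy": -0.7,"dz": -6,"rx": 0,"ry": 0,"rz": 0},{"dx": -1,"dy": -0.7,"dz": -9,"rx": 0,"ry": 0,"rz": 0},{"dx": -1,"dy": -0.7,"dz": -12,"rx": 0,"ry": 0,"rz": 0}]}}

```text
clock: 8.3
tcp_pos: [0.5117, 0.1413, 0.0434]
orientation: [-2.181, -2.261, 0.0]
contact_force: [0.6, -0.1, -0.4]
grip_width: 0.0145
gripper_force: 87.9
```

Request:
{"method": "send_rows", "body": {"deltas": [{"dx": 0,"dy": 0,"dz": 0,"rx": 0,"ry": 0,"rz": 0},{"dx": 0,"dy": 0,"dz": 0,"rx": 0,"ry": 0,"rz": 0}]}}

```text
clock: 8.47
tcp_pos: [0.5116, 0.1411, 0.0435]
orientation: [-2.181, -2.261, 0.001]
contact_force: [-0.4, -0.3, -1.4]
grip_width: 0.0147
gripper_force: 87.9
```

The foot is in the slot with no contact force. Press home.

Request:
{"method": "send_rows", "body": {"deltas": [{"dx": 0.5,"dy": 0,"dz": -4,"rx": 0,"ry": 0,"rz": 0},{"dx": 0.5,"dy": 0,"dz": -8,"rx": 0,"ry": 0,"rz": 0},{"dx": 0.5,"dy": 0,"dz": -12,"rx": 0,"ry": 0,"rz": 0},{"dx": 0.5,"dy": 0,"dz": -14,"rx": 0,"ry": 0,"rz": 0},{"dx": 0.5,"dy": 0,"dz": -14,"rx": 0,"ry": 0,"rz": 0}]}}

```text
clock: 8.88
tcp_pos: [0.5129, 0.1414, 0.0304]
orientation: [-2.181, -2.261, -0.001]
contact_force: [-2.3, 0.1, 9.8]
grip_width: 0.0143
gripper_force: 89.3
```

Request:
{"method": "send_rows", "body": {"deltas": [{"dx": 0,"dy": 0,"dz": 0,"rx": 0,"ry": 0,"rz": 0},{"dx": 0,"dy": 0,"dz": 0,"rx": 0,"ry": 0,"rz": 0}]}}

```text
clock: 9.05
tcp_pos: [0.5129, 0.1413, 0.0304]
orientation: [-2.181, -2.261, -0.002]
contact_force: [-1.3, -0.1, 10.3]
grip_width: 0.0144
gripper_force: 89.3
```

Request:
{"method": "send_rows", "body": {"deltas": [{"dx": 0,"dy": 0,"dz": -1.5,"rx": 0,"ry": 0,"rz": 0},{"dx": 0,"dy": 0,"dz": -2.5,"rx": 0,"ry": 0,"rz": 0},{"dx": 0,"dy": 0,"dz": -2.5,"rx": 0,"ry": 0,"rz": 0},{"dx": 0,"dy": 0,"dz": -2.5,"rx": 0,"ry": 0,"rz": 0}]}}

```text
clock: 9.38
tcp_pos: [0.513, 0.1414, 0.0302]
orientation: [-2.181, -2.259, -0.003]
contact_force: [-11.2, -1.7, 38.7]
grip_width: 0.0147
gripper_force: 93.5
```

Home (hard stop). Ease the press a little and start the twist.

Request:
{"method": "send_rows", "body": {"deltas": [{"dx": 0,"dy": 0,"dz": 1.2,"rx": 0,"ry": 0,"rz": -4},{"dx": 0,"dy": 0,"dz": 1.2,"rx": 0,"ry": 0,"rz": -9},{"dx": 0,"dy": 0,"dz": 1.2,"rx": 0,"ry": 0,"rz": -14},{"dx": 0,"dy": 0,"dz": 1.2,"rx": 0,"ry": 0,"rz": -19},{"dx": 0,"dy": 0,"dz": 1.2,"rx": 0,"ry": 0,"rz": -24}]}}

```text
clock: 9.8
tcp_pos: [0.5139, 0.1414, 0.0302]
orientation: [-2.607, -1.753, -0.005]
contact_force: [-3.6, -1.3, 19.3]
grip_width: 0.0144
gripper_force: 90.8
```

Request:
{"method": "send_rows", "body": {"deltas": [{"dx": 0,"dy": 0,"dz": 0,"rx": 0,"ry": 0,"rz": -5},{"dx": 0,"dy": 0,"dz": 0,"rx": 0,"ry": 0,"rz": -10},{"dx": 0,"dy": 0,"dz": 0,"rx": 0,"ry": 0,"rz": -15},{"dx": 0,"dy": 0,"dz": 0,"rx": 0,"ry": 0,"rz": -20},{"dx": 0,"dy": 0,"dz": 0,"rx": 0,"ry": 0,"rz": -25}]}}

```text
clock: 10.22
tcp_pos: [0.5139, 0.1413, 0.0302]
orientation: [-2.924, -1.147, -0.004]
contact_force: [-3.7, -1.1, 20.6]
grip_width: 0.0145
gripper_force: 90.9
```

Request:
{"method": "send_rows", "body": {"deltas": [{"dx": 0,"dy": 0,"dz": 0,"rx": 0,"ry": 0,"rz": -5},{"dx": 0,"dy": 0,"dz": 0,"rx": 0,"ry": 0,"rz": -10},{"dx": 0,"dy": 0,"dz": 0,"rx": 0,"ry": 0,"rz": -15},{"dx": 0,"dy": 0,"dz": 0,"rx": 0,"ry": 0,"rz": -20},{"dx": 0,"dy": 0,"dz": 0,"rx": 0,"ry": 0,"rz": -25}]}}

```text
clock: 10.63
tcp_pos: [0.5139, 0.1417, 0.0302]
orientation: [-3.102, -0.488, -0.004]
contact_force: [-3.1, -0.4, 21.1]
grip_width: 0.0147
gripper_force: 91.0
```

Run:
```python
from h import *
o=r.get_obs(); x=R.from_rotvec(o["orientation"]).as_matrix()[:,0]; print(o["joints"],o["tcp_pos"],np.degrees(np.arctan2(x[1],x[0])),o["gripper_force"],o["contact_force"],o["moment"])
```

```text
[-0.97067231  0.62955507  0.77757737  2.07137979 -0.6867265   0.71196168
 -1.00314165] [0.51385865 0.14166016 0.03022527] 17.870892885683013 90.99445581436157 [-3.10408954 -0.44316736 21.09003189] [-0.16531658  0.99242669  0.3267482 ]
```

Request:
{"method": "send_rows", "body": {"deltas": [{"dx": -0.5,"dy": 0,"dz": 0,"rx": 0,"ry": 0,"rz": -4},{"dx": -0.5,"dy": 0,"dz": 0,"rx": 0,"ry": 0,"rz": -8},{"dx": -0.5,"dy": 0,"dz": 0,"rx": 0,"ry": 0,"rz": -11},{"dx": -0.5,"dy": 0,"dz": 0,"rx": 0,"ry": 0,"rz": -13},{"dx": -0.5,"dy": 0,"dz": 0,"rx": 0,"ry": 0,"rz": -13}]}}

```text
clock: 11.05
tcp_pos: [0.5139, 0.1415, 0.0302]
orientation: [-3.137, -0.137, -0.005]
contact_force: [-3.7, 0.0, 20.3]
grip_width: 0.0145
gripper_force: 90.9
```

Run:
```python
from h import *
o=r.get_obs(); x=R.from_rotvec(o["orientation"]).as_matrix()[:,0]; print(o["tcp_pos"],np.degrees(np.arctan2(x[1],x[0])),o["gripper_force"],o["contact_force"],o["moment"])
f=r.grab_frame("wrist"); cv2.imwrite("pics/w7.png",f["frame"]); np.save("w7.npy",f,allow_pickle=True)
```

```text
[0.51387597 0.14153331 0.03022301] 4.990240561720482 90.91280579566956 [-3.72629194  0.03454856 20.25614517] [-0.02364898  0.79856284  0.06616413]
```

View pics/w7.png

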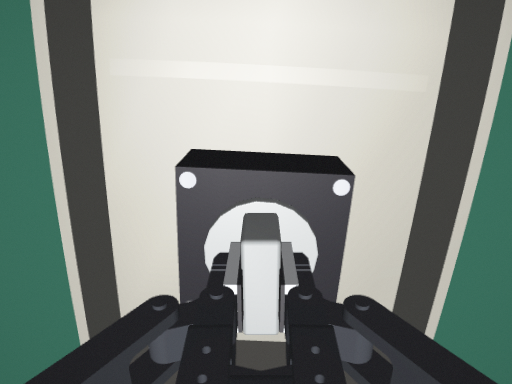

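The flange is flush on the block and the bar is square to the slot: screws at (188,180) and (341,187), flange centred at (261,250). A small nudge will confirm the stop.

Request:
{"method": "send_rows", "body": {"deltas": [{"dx": 0,"dy": 0,"dz": -0.3,"rx": 0,"ry": 0,"rz": -2},{"dx": 0,"dy": 0,"dz": -0.3,"rx": 0,"ry": 0,"rz": -3},{"dx": 0,"dy": 0,"dz": -0.3,"rx": 0,"ry": 0,"rz": -3},{"dx": 0,"dy": 0,"dz": -0.3,"rx": 0,"ry": 0,"rz": -3}]}}

```text
clock: 11.43
tcp_pos: [0.5139, 0.1417, 0.0302]
orientation: [-3.139, -0.059, -0.005]
contact_force: [-2.8, 0.0, 24.4]
grip_width: 0.0147
gripper_force: 91.5
```

Run:
```python
from h import *
o=r.get_obs(); M=R.from_rotvec(o["orientation"]).as_matrix(); x=M[:,0]; print(o["tcp_pos"],np.degrees(np.arctan2(x[1],x[0])),M[2,2],o["gripper_force"],o["contact_force"],o["moment"],o["qvel"])
f=r.grab_frame("wrist"); S=[]
im=f["frame"]; h=cv2.cvtColor(im,cv2.COLOR_BGR2HSV); g=im.max(2)
vv,uu=np.mgrid[190:345,225:300]; P=bydepth(f,np.c_[uu.ravel(),vv.ravel()]); p=P[(P[:,2]>.07)&(P[:,2]<.085)&(abs(P[:,1]-.1413)<.009)]
print("bar",cv2.minAreaRect((p[:,:2]*1000).astype(np.float32)),np.median(p[:,2]))
m=(g>150)&(h[...,1]<60)
for (a,b,c,d) in [(168,195,180,200),(172,202,330,352)]:
    k=np.argwhere(m[a:b,c:d]); S.append(onplane(f,[(k[:,1].mean()+c,k[:,0].mean()+a)],.045)[0])
d=S[1]-S[0]; print(S,np.degrees(np.arctan2(d[1],d[0])))
```

```text
[0.51390392 0.14167252 0.03021423] 2.1539033362566626 -0.9999937202347002 91.52672052383423 [-2.83592238e+00  1.84375703e-02  2.43923804e+01] [-0.11315487  0.97731575  0.49371191] [ 3.69618226e-04  2.69367067e-04 -2.42636376e-03 -1.47987774e-03
  1.21934591e-05 -1.59998170e-04  3.85817022e-04]
bar ((514.3594360351562, 141.30458068847656), (17.958141326904297, 46.57858657836914), 89.94288635253906) 0.07977614228418967
[array([0.54735211, 0.17718357, 0.045     ]), array([0.5494318 , 0.10476834, 0.045     ])] -88.35497503405492
```

```bash
python3 -c "
from bench import r
print(r.hand_in())"
```

```text
the job is handed in; nothing more can be done
None
```

I handed the job in at about 11.5 s of the 48 s; no verdict came back. The cap is pressed fully home, turned about 90° clockwise to its stop and still gripped at about 91 N, and I did not touch the other plugs, tape roll or jar.

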